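# Sweep the small ring cutters into their slot

## Task

Put the three small tin ring cutters away: with the fingertips, push them along the table one at a time through the narrow gate of the wooden guide, until each stands wholly inside the slot behind the gate; keep the next one clear of the gate until the one before is through. Only push them, gently: do not pinch, lift or tip them or ram them against the end. Leave the big ring cutter, the wooden stamp and the test tile where they are.

Things in the scene. Friction and masses are not known exactly. Their poses are not given: they have to be found in the camera images.
- guide: Low wooden guide screwed to the table: walls 8 mm high, no floor (cutters slide on the table). Origin at table height in mid gate; x points through the gate into the slot, y across, z up. Gate 56 mm wide between two 18 mm dowels. Behind it a slot 62 mm wide between rails 16 mm thick. In front two wings 12 mm thick flare from the dowels to x = -56, y = +-72 mm and funnel into the gate.
- slot_end (a point): Middle of the inner face of the stop that closes the guide's slot, at table height, 190 mm past the middle of the gate along the guide's x. A cutter is wholly inside the slot when its centre is 30 mm or more past the middle of the gate. Fingertips 10 to 16 mm above the table pass over all the guide's walls and still push the cutters.
- cutter_a: Small round tin ring cutter (plain grey metal, open tube), one of three alike: 48 mm across the rim at the top, 44 mm across the body below, 22 mm high, about 20 g, standing loose on the table rim up. Origin at the centre of its underside, z up; its yaw has no meaning.
- cutter_b: Small round tin ring cutter (plain grey metal, open tube), one of three alike: 48 mm across the rim at the top, 44 mm across the body below, 22 mm high, about 20 g, standing loose on the table rim up. Origin at the centre of its underside, z up; its yaw has no meaning.
- cutter_c: Small round tin ring cutter (plain grey metal, open tube), one of three alike: 48 mm across the rim at the top, 44 mm across the body below, 22 mm high, about 20 g, standing loose on the table rim up. Origin at the centre of its underside, z up; its yaw has no meaning.
- big_cutter: Bystander: the big tin ring cutter, 70 mm across and 24 mm high, loose. Origin at the centre of its underside.
- stamp: Bystander: wooden pattern stamp, a 34 mm square block with a knob, 58 mm high, loose. Origin at the centre of its underside.
- tile: Bystander: reddish-brown fired clay test tile, 34 x 50 mm and 8 mm thick, lying loose. Origin at the centre of its underside.

How it is judged:
By the outcome, as a careful person would: the job done as asked, in the order asked, and still so for the second after the job is handed in, with the robot touching nothing.
It also fails if it takes over 64 s, if anything falls off the work surface, if the arm or the gripper's body presses on something with over 40 N, if the wrist force passes 120 N, or if a joint passes its speed limit or range.

## Robot

A 6-joint arm with a two-finger parallel gripper is mounted at the origin on the work surface; the furniture and walls round the work are solid. World frame = base frame: x ahead of the robot, y to its left, z up, the work surface at z = 0. Lengths are in m, angles in rad, forces in N, time in s.
With the tool pointing down it reaches from about 0.225 to 0.875 m from the base axis. Payload 3.4 kg.
Tool frame: the origin (TCP) lies at the very end of the fingers, on their centre line; the grasp point (between the pads) lies 19 mm behind it; z points along the fingers, y is the direction in which the jaws open and shut (so a half turn about z gives the same grasp; the last joint's range is limited). The gripper opens to 85 mm and grips with 20 to 120 N. Pads are 22 mm wide; open, the fingers measure 114 mm over their backs; the gripper's body (76 mm by 85 mm) begins 54 mm behind the grasp point. The pads swing forward as they close: fully open they stand 13 mm farther back than shut.
Start: joints at [-1.314, 0.276, 1.505, -0, 1.361, -0.121], TCP at [0.212, -0.534, 0.231] pointing down, gripper open.
Joint ranges: [-2.89, 2.89], [-0.75, 2.08], [0.22, 2.7], [-1.18, 4.32], [0.11, 2.71], [-2.7, 2.7]. Speed limits (rad/s): [2.57, 2.57, 3.14, 3.14, 3.14, 3.14].

## Interface

Orientations are given as a unit quaternion [w, x, y, z].
In Python, from rig import telemetry, optics, order gives the robot as it stands.
- The arm moves only by the shell command python3 -m creep 'ROWS' [FORCE]. ROWS is a JSON object of lists of equal length, an entry for each row: "slide": the shift along the world's x, y, z normalised to -1 to 1, where 1 is 0.15 m, a list of three; "twist": the turn, a rotation vector about the world's x, y, z normalised to -1 to 1, where 1 is 360 degrees, a list of three; "fingers": the gripper's target within -1 to 1 (fully open at 1, half-way at 0, shut at -1). A call has 1 to 20 rows; each row is the pose to reach, as a shift and turn from the pose commanded when the call began, turning the shorter way round; what a row does not reach only later rows make up. A row lasts 1/10 s, in which the tool goes at most 50 mm and 8.59 degrees, less where a joint would pass 70% of its speed; a pose out of reach is approached as far as the arm can. A call with a number of a shift or a turn outside -1 to 1 is refused whole. A call with a gripper value outside its range is refused whole. The fingers move at their own pace and stop on an object; FORCE is the grip in N (left out, the last holds). Time passes only in rows, so rows that repeat a pose let the fingers close. It gives the time, the measured TCP pose, the force and the opening at its end, in the units of the state.
- telemetry.get_state(): the state, without advancing time (a new reading comes with each control period).
- optics.get_image(name): name is "scene" or "top" or "wrist"; returns a dict with "img" (420x560x3 uint8, blue, green, red), "depth" (420x560 float32, m along the optical axis (not along the pixel's ray), 0 where there is no reading), "fovy" (degrees; the focal length in pixels is half the picture's height over the tangent of half this angle, whatever the lens; pixels are square), "cx", "cy" (the principal point, pixels), "dist" ([k1, k2, p1, p2, k3] as OpenCV has them; the pictures are not rectified), "world_from_camera" (4x4, takes a point from camera to world coordinates). Camera axes: x right, y down, z forward; pixel columns grow to the right and rows downward; lengths in m; the calibration is good to about 2 mm. A picture is of the moment at which its call begins.
- order.sign_off(): hands the job in, once; it reports no verdict.
The state is a dict: "clock": time; "qpos": joint angles; "qd": joint speeds; "effort": joint torques, N m; "position": TCP position; "ee_rot": TCP orientation; "contact_force": force on the tool from outside, world axes, zero at the start; "moment": the same for the moment, N m; "width": finger opening in m.
Only numpy, scipy, OpenCV 4.12 (cv2) and the standard library are available. Lean on these libraries where they do the work, as an engineer would, in place of code of your own. Each camera call takes 0.05 s, during which the arm holds its last target.

## Working session

There is one attempt and no reset: what is moved stays moved. The work goes in short steps, Python scripts to look and compute and a shell command to move; the robot and the scene stay as the last step left them, time stands still between calls to the robot, and variables do not carry over. Pictures are saved under pics/ and viewed, and the job is handed in when it is done.

```bash
ls; mkdir -p pics; python3 - <<'E'
from rig import telemetry, optics
import cv2
s=telemetry.get_state();print(s)
for n in("scene","top","wrist"):
    d=optics.get_image(n);cv2.imwrite(f"pics/{n}0.png",d["img"]);print(n,d["fovy"],d["cx"],d["cy"],d["dist"],d["world_from_camera"].round(3).tolist())
E
```

```text
pics
{'clock': 0.0, 'qpos': array([-1.31396063e+00,  2.76566478e-01,  1.50612297e+00, -6.48639094e-06,
        1.36071555e+00, -1.20982141e-01]), 'qd': array([ 0.001726  ,  0.00077557,  0.00152255, -0.00065922,  0.00091278,
        0.00140863]), 'effort': array([-4.51241258e-04, -4.16772830e+01, -2.45807844e+01, -1.72934870e-04,
        1.12783894e-02, -8.83982354e-08]), 'position': array([ 0.21197974, -0.53392692,  0.23046003]), 'ee_rot': array([-9.03868136e-04,  9.82209180e-01,  1.87787926e-01, -6.46700610e-05]), 'contact_force': array([0.08520805, 0.20316809, 0.0582278 ]), 'moment': array([0.01124712, 0.00366578, 0.01484235]), 'width': 0.08554105009331818}
scene 57.0971720376898 278.14841231003476 211.58880308734786 [-0.00448442  0.          0.          0.          0.        ] [[0.653, -0.305, 0.693, -0.223], [-0.757, -0.264, 0.598, -0.491], [0.001, -0.915, -0.403, 0.396], [0.0, 0.0, 0.0, 1.0]]
top 55.230093880691484 281.29374281524287 219.3529732996636 [0.0195609 0.        0.        0.        0.       ] [[-0.006, -0.992, 0.123, 0.302], [-1.0, 0.008, 0.013, 0.039], [-0.014, -0.123, -0.992, 1.029], [0.0, 0.0, 0.0, 1.0]]
wrist 68.46983475514064 275.2505470542319 207.49196219587404 [-0.05554973  0.          0.          0.          0.        ] [[0.368, -0.891, -0.264, 0.279], [-0.93, -0.354, -0.103, -0.507], [-0.002, 0.284, -0.959, 0.373], [0.0, 0.0, 0.0, 1.0]]
```

View pics/top0.png

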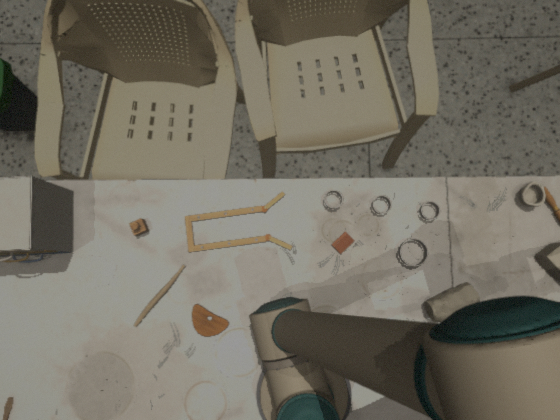

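View pics/scene0.png

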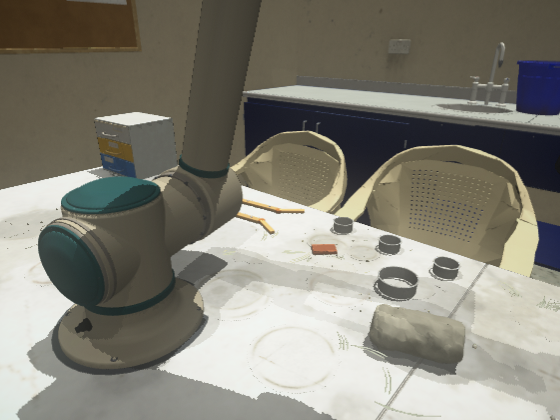

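View pics/wrist0.png

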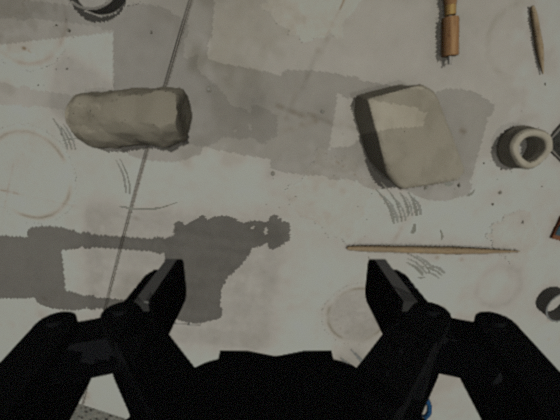

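```bash
cat > h.py <<'E'
import numpy as np, cv2
from rig import optics, telemetry
def cast(d,uv,z):
    h=d["img"].shape[0];f=h/2/np.tan(np.radians(d["fovy"]/2))
    K=np.array([[f,0,d["cx"]],[0,f,d["cy"]],[0,0,1.]])
    p=cv2.undistortPoints(np.array(uv,float).reshape(-1,1,2),K,np.array(d["dist"])).reshape(-1,2)
    T=d["world_from_camera"];r=np.c_[p,np.ones(len(p))]@T[:3,:3].T;o=T[:3,3]
    return o+r*((z-o[2])/r[:,2])[:,None]
E
python3 - <<'E'
from h import *
d=optics.get_image("top");im=d["img"]
c=im[170:280,170:460];cv2.imwrite("pics/crop1.png",cv2.resize(c,(795,302),interpolation=cv2.INTER_CUBIC))
hsv=cv2.cvtColor(im,cv2.COLOR_BGR2HSV)
print([hsv[v,u].tolist() for u,v in((220,245),(220,213),(332,193),(300,215),(343,243))])
m=cv2.inRange(hsv,(8,90,60),(25,255,255));m[:180]=0
n,l,s,ce=cv2.connectedComponentsWithStats(m)
for i in range(1,n):
    if s[i,4]>15:print(s[i],ce[i])
ys,xs=np.where(m[:,180:300]>0)
P=cast(d,np.c_[xs+180,ys],0.008)
np.save("guide.npy",P)
# dark rings
v=hsv[:,:,2];g=((v<105)).astype(np.uint8)*255;g[:182]=0;g[280:]=0;g[:,:300]=0;g[:,450:]=0
cv2.imwrite("pics/mask1.png",np.vstack([cv2.resize(x[170:280,170:460],(795,302)) for x in (m,g)])[:600])
for ct in cv2.findContours(g,cv2.RETR_EXTERNAL,cv2.CHAIN_APPROX_NONE)[0]:
    if cv2.contourArea(ct)>60:print(cv2.minEnclosingCircle(ct),cv2.boundingRect(ct))
E
```

```text
[[18, 111, 152], [19, 105, 151], [23, 27, 115], [30, 13, 155], [9, 129, 121]]
[544 187  16  33 162] [551.9382716  202.91358025]
[ 185  193  106   59 1082] [229.44824399 228.20887246]
[130 219  17  16 165] [137.98181818 226.2969697 ]
[332 232  22  22 247] [342.39271255 242.27935223]
[  6 252  23  10  33] [ 19.63636364 258.48484848]
[192 304  36  32 714] [207.06582633 321.62464986]
((411.29290771484375, 253.474365234375), 15.694140434265137) (396, 239, 31, 31)
```

View pics/crop1.png

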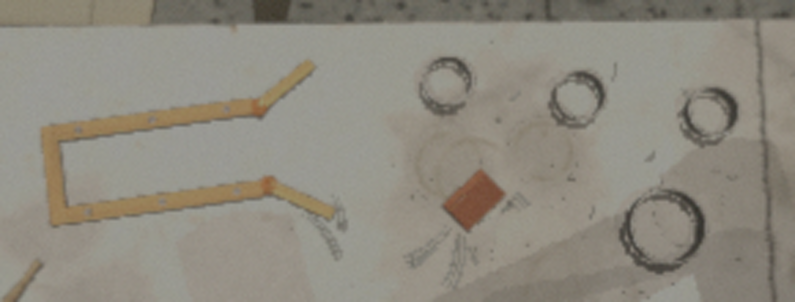

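View pics/mask1.png

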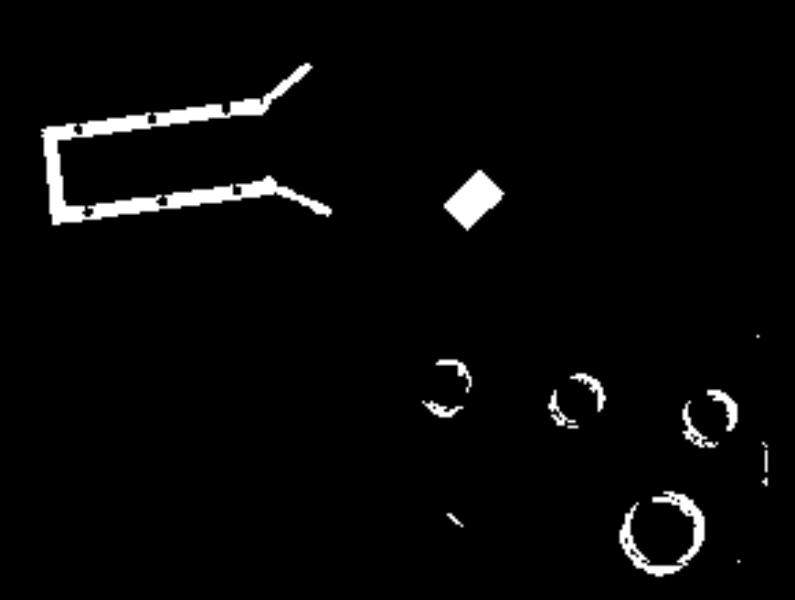

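```bash
cat >> h.py <<'E'
def guide(d):
    hsv=cv2.cvtColor(d["img"],cv2.COLOR_BGR2HSV)
    m=cv2.inRange(hsv,(8,80,50),(25,255,255));m[:185]=0;m[270:]=0;m[:,300:]=0;m[:,:175]=0
    ys,xs=np.where(m>0);return cast(d,np.c_[xs,ys],0.008)[:,:2],m
def rings(d,z=0.011):
    im=d["img"];g=cv2.cvtColor(im,cv2.COLOR_BGR2GRAY);bh=cv2.morphologyEx(cv2.GaussianBlur(g,(3,3),0),cv2.MORPH_BLACKHAT,np.ones((9,9)))
    m=(bh>18).astype(np.uint8)*255;m[:186]=0;m[275:]=0;m[:,:190]=0;m[:,445:]=0
    m=cv2.morphologyEx(m,cv2.MORPH_CLOSE,np.ones((3,3)))
    o=[]
    for ct in cv2.findContours(m,cv2.RETR_EXTERNAL,cv2.CHAIN_APPROX_NONE)[0]:
        (c,r)=cv2.minEnclosingCircle(ct)
        if 8<r<18 and len(ct)>25:
            x,y,w,h=cv2.boundingRect(ct);o.append((np.round(c,1),round(r,1),cast(d,[c],z)[0][:2].round(4),(x,y,w,h)))
    return o,m
E
python3 - <<'E'
from h import *
d=optics.get_image("top")
o,m=rings(d)
for i in o:print(i)
cv2.imwrite("pics/mask2.png",cv2.resize(m[170:280,170:460],(795,302)))
P,gm=guide(d)
# slot rails part: y range
print(P.min(0),P.max(0))
uvs=np.array([[42,127],[53,223],[258,107],[268,186],[313,63],[332,214],[60,140],[66,207]])/2.741+[170,170]
G=cast(d,uvs,.008)[:,:2];print(G.round(4))
# rails line fits: pixels in image between u=195 and 262
ys,xs=np.where(gm>0);s=(xs>196)&(xs<258)
mid=cast(d,[[228,228]],.008)[0,:2]
Q=P[s];up=Q[:,0]>mid[0]-0
import itertools
for k in(up,~up):
    vx,vy,x0,y0=cv2.fitLine(Q[k].astype(np.float32),cv2.DIST_HUBER,0,.001,.001).ravel();t=np.sign(vy);print("dir",np.degrees(np.arctan2(vy*t,vx*t)),"pt",x0,y0,k.sum())
E
```

```text
(array([411.2, 252.8]), 16.5, array([ 0.3411, -0.2737]), (395, 239, 33, 31))
(array([425.5, 213. ]), 10.5, array([ 0.4418, -0.3143]), (417, 204, 16, 20))
(array([431. , 209.5]), 9.0, array([ 0.4507, -0.3286]), (426, 201, 14, 17))
(array([330.5, 204.5]), 9.2, array([ 0.4657, -0.0739]), (322, 200, 18, 13))
(array([379.8, 205.7]), 11.5, array([ 0.4615, -0.1996]), (370, 195, 22, 22))
(array([333.5, 197.5]), 8.9, array([ 0.4838, -0.082 ]), (325, 190, 18, 14))
[0.31155426 0.02817168] [0.49992195 0.30208443]
[[0.4384 0.2992]
 [0.3484 0.2869]
 [0.4558 0.0965]
 [0.3814 0.0872]
 [0.4973 0.0445]
 [0.355  0.0279]
 [0.426  0.2821]
 [0.3632 0.2751]]
dir 97.61494 pt 0.44605795 0.19242585 313
dir 97.48622 pt 0.3679046 0.19137123 329
```

View pics/mask2.png

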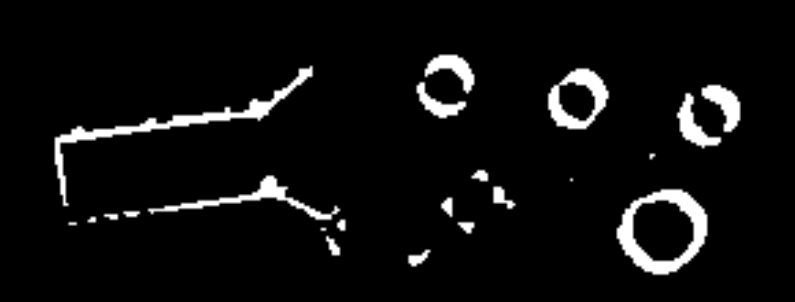

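```bash
python3 -m creep '{"slide":[[0.3,0.5,-0.2],[0.6,0.95,-0.3],[0.6,0.95,-0.3],[0.6,0.95,-0.3],[0.6,0.95,-0.3],[0.6,0.95,-0.3],[0.6,0.95,-0.3],[0.6,0.95,-0.3],[0.6,0.95,-0.3],[0.6,0.95,-0.3]],"twist":[[0,0,0.022],[0,0,0.044],[0,0,0.067],[0,0,0.09],[0,0,0.112],[0,0,0.135],[0,0,0.157],[0,0,0.18],[0,0,0.2],[0,0,0.211]],"fingers":[-0.4,-0.4,-0.4,-0.4,-0.4,-0.4,-0.4,-0.4,-0.4,-0.4]}' 20
python3 - <<'E'
from h import *
d=optics.get_image("top")
for uv in([332.5,201.2],[379.8,205.7],[429.1,212.5]):
    p=cast(d,[uv],.011)[0,:2];r=p-[.4195,.091];u=np.array([-.1314,.9913]);n=np.array([-.9913,-.1314])
    print(p.round(4),r@u,r@n,"pre",(p-.045*u).round(4))
w=optics.get_image("wrist");cv2.imwrite("pics/wr1.png",w["img"])
s=telemetry.get_state();print(s["position"],s["ee_rot"],s["width"])
E
```

```text
clock: 1.25
position: [0.3021, -0.3919, 0.1863]
ee_rot: [-0.0, 0.657, 0.754, 0.0]
contact_force: [-0.3, -0.0, -0.5]
width: 0.0254
[ 0.4742 -0.0792] -0.17595043239929914 -0.03188242050353164 pre [ 0.4801 -0.1238]
[ 0.4615 -0.1995] -0.2935349563680065 -0.003499689075652754 pre [ 0.4675 -0.2441]
[ 0.443  -0.3235] -0.4139319655031364 0.031167689191056357 pre [ 0.4489 -0.3681]
[ 0.30206705 -0.39190521  0.18628461] [-3.21141838e-05  6.58705112e-01  7.52401205e-01  3.50624721e-05] 0.025661257385866717
```

View pics/wr1.png

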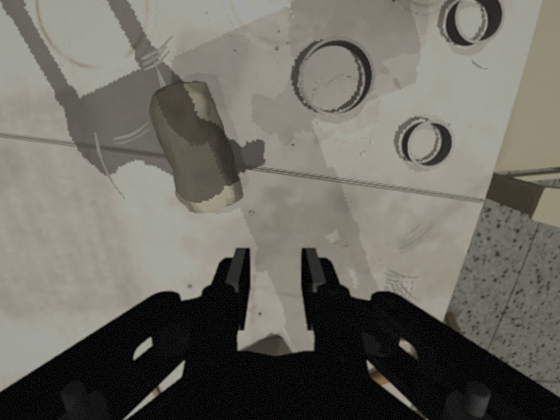

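```bash
python3 -m creep '{"slide":[[0.3,0.45,-0.2],[0.59,0.893,-0.5],[0.59,0.893,-0.5],[0.59,0.893,-0.5]],"twist":[[0,0,0],[0,0,0],[0,0,0],[0,0,0]],"fingers":[-0.4,-0.4,-0.4,-0.4]}'
python3 -m creep '{"slide":[[0.3,0.45,0],[0.597,0.893,0],[0.597,0.893,-0.1],[0.597,0.893,-0.3],[0.597,0.893,-0.5],[0.597,0.893,-0.6],[0.597,0.893,-0.6]],"twist":[[0,0,0],[0,0,0],[0,0,0],[0,0,0],[0,0,0],[0,0,0],[0,0,0]],"fingers":[-0.4,-0.4,-0.4,-0.4,-0.4,-0.4,-0.4]}'
python3 - <<'E'
from h import *
w=optics.get_image("wrist");s=optics.get_image("scene");cv2.imwrite("pics/wr2.png",w["img"]);cv2.imwrite("pics/sc2.png",cv2.resize(s["img"][180:300,200:480],None,fx=2.8,fy=2.8))
E
```

```text
clock: 1.75
position: [0.3907, -0.2547, 0.1098]
ee_rot: [-0.002, 0.659, 0.752, 0.001]
contact_force: [-0.5, -0.2, -0.2]
width: 0.0257
clock: 2.45
position: [0.4785, -0.123, 0.0193]
ee_rot: [-0.002, 0.659, 0.752, -0.001]
contact_force: [-0.2, -0.5, -0.3]
width: 0.0253
```

View pics/wr2.png

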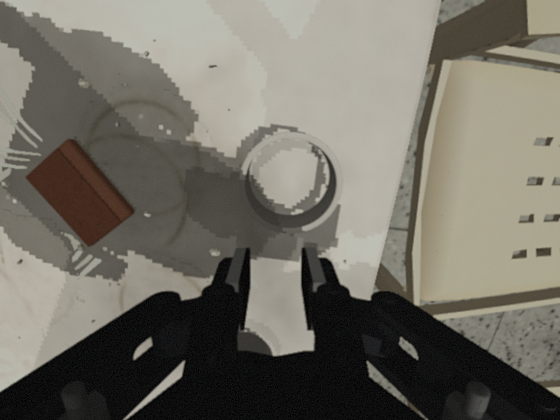

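View pics/sc2.png

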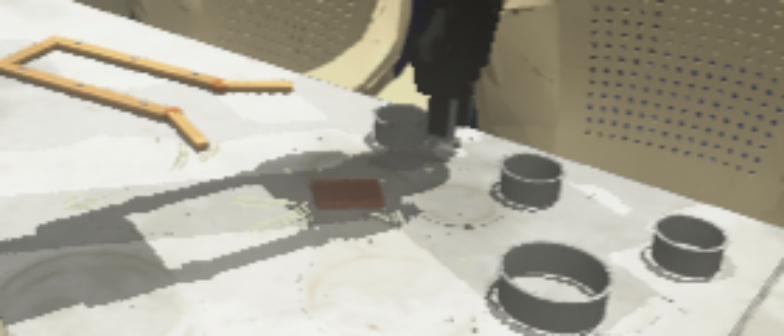

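```bash
cat >> h.py <<'E'
def wring(w):
    pass
E
python3 - <<'E'
from h import *
w=optics.get_image("wrist");s=telemetry.get_state();print(s["position"],s["ee_rot"],w["world_from_camera"].round(3).tolist())
for uv in([292,180],[275,182],[275,230],[244,178],[341,178]):print(uv,cast(w,[uv],.022)[0].round(4))
sc=optics.get_image("scene")
for n,uv in(("a",[200+400/2.8,180+107/2.8]),("b",[200+532/2.8,180+157/2.8]),("c",[200+689/2.8,180+218/2.8])):print(n,cast(sc,[uv],.022)[0].round(4))
E
```

```text
[ 0.48091833 -0.12454942  0.02207541] [7.76242160e-04 6.58991095e-01 7.52150290e-01 2.74372519e-04] [[0.991, 0.126, 0.036, 0.471], [0.131, -0.951, -0.281, -0.052], [-0.001, 0.283, -0.959, 0.164], [0.0, 0.0, 0.0, 1.0]]
[292, 180] [ 0.4827 -0.0797  0.022 ]
[275, 182] [ 0.4749 -0.0817  0.022 ]
[275, 230] [ 0.478  -0.1054  0.022 ]
[244, 178] [ 0.4603 -0.0817  0.022 ]
[341, 178] [ 0.5053 -0.0757  0.022 ]
a [ 0.4889 -0.0743  0.022 ]
b [ 0.477  -0.1975  0.022 ]
c [ 0.4633 -0.3184  0.022 ]
```

```bash
python3 - <<'E'
from h import *
d=optics.get_image("top")
cv2.imwrite("pics/crop3.png",cv2.resize(d["img"][185:265,315:445],None,fx=6,fy=6,interpolation=cv2.INTER_CUBIC))
w=optics.get_image("wrist")
o=[]
for dd in(d,w):
    hsv=cv2.cvtColor(dd["img"],cv2.COLOR_BGR2HSV);m=cv2.inRange(hsv,(0,100,30),(14,255,255))
    n,l,s,c=cv2.connectedComponentsWithStats(m)
    for i in range(1,n):
        if s[i,4]>100:print(s[i],c[i],cast(dd,[c[i]],.008)[0])
sc=optics.get_image("scene");cv2.imwrite("pics/sc3.png",cv2.resize(sc["img"][205:265,320:400],None,fx=9,fy=9,interpolation=cv2.INTER_CUBIC))
E
```

```text
[  24  135  107  105 5639] [ 77.13761305 187.18052846] [ 0.37176376 -0.10146828  0.008     ]
```

View pics/crop3.png

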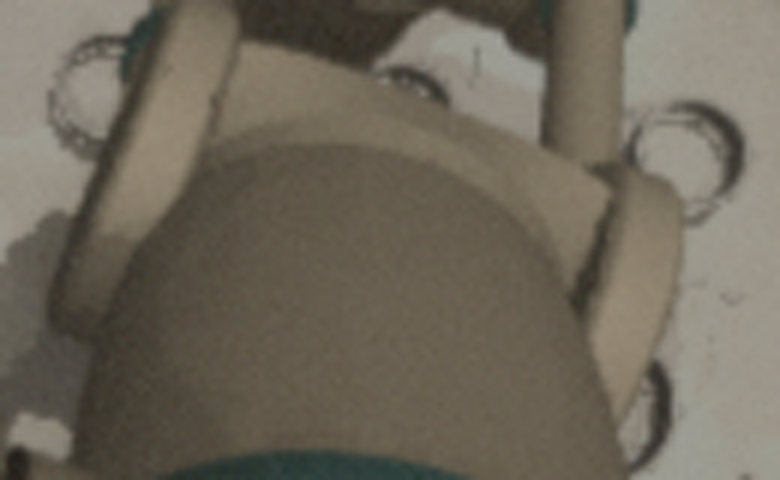

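View pics/sc3.png

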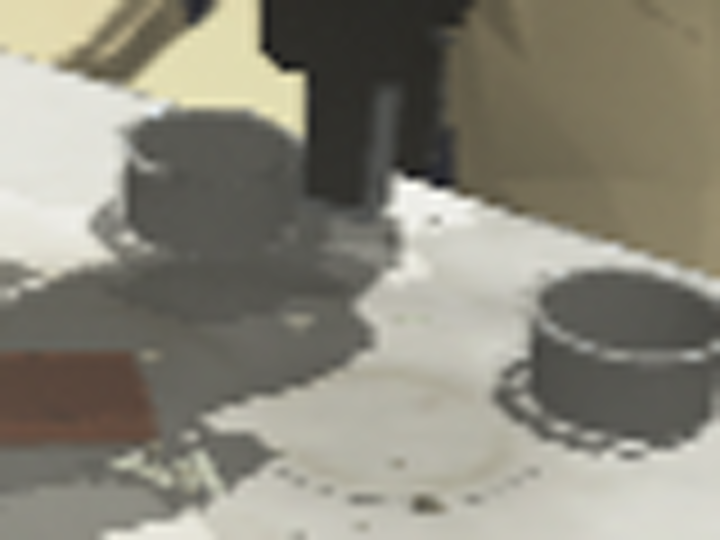

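```bash
python3 -m creep '{"slide":[[0.047,0,0],[0.047,0,-0.04],[0.047,0,-0.065],[0.042,0.04,-0.065],[0.037,0.07,-0.065],[0.035,0.09,-0.065],[0.016,0.134,-0.065],[-0.003,0.177,-0.065],[-0.022,0.221,-0.065],[-0.041,0.264,-0.065],[-0.06,0.308,-0.065],[-0.079,0.352,-0.065],[-0.098,0.395,-0.065],[-0.117,0.439,-0.065],[-0.136,0.482,-0.065],[-0.155,0.526,-0.065],[-0.174,0.57,-0.065],[-0.193,0.613,-0.065],[-0.2,0.63,-0.065],[-0.2,0.63,-0.065]],"twist":[[0,0,0],[0,0,0],[0,0,0],[0,0,0],[0,0,0],[0,0,0],[0,0,0],[0,0,0],[0,0,0],[0,0,0],[0,0,0],[0,0,0],[0,0,0],[0,0,0],[0,0,0],[0,0,0],[0,0,0],[0,0,0],[0,0,0],[0,0,0]],"fingers":[-0.4,-0.4,-0.4,-0.4,-0.4,-0.4,-0.4,-0.4,-0.4,-0.4,-0.4,-0.4,-0.4,-0.4,-0.4,-0.4,-0.4,-0.4,-0.4,-0.4]}'
python3 - <<'E'
from h import *
w=optics.get_image("wrist");s=telemetry.get_state();print(s["position"],s["ee_rot"],s["contact_force"])
cv2.imwrite("pics/wr3.png",w["img"])
E
```

```text
clock: 4.8
position: [0.4499, -0.0291, 0.0116]
ee_rot: [-0.0, 0.658, 0.753, -0.0]
contact_force: [1.2, 0.1, -0.6]
width: 0.0257
[ 0.45015757 -0.0294511   0.01158843] [9.90145171e-05 6.58492276e-01 7.52587478e-01 2.52405152e-05] [-0.47841997  0.84374764  0.74465871]
```

View pics/wr3.png

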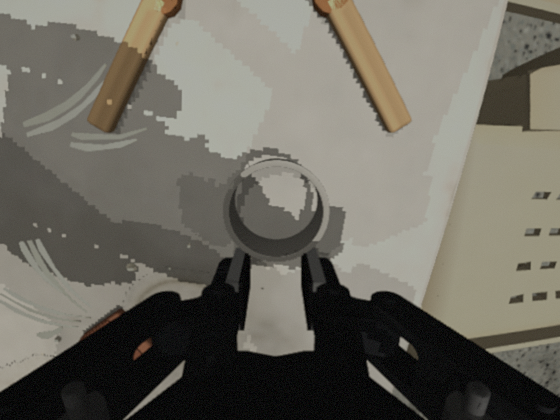

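```bash
python3 - <<'E'
from h import *
w=optics.get_image("wrist")
L=cast(w,[[101,125],[400,126],[165,3],[327,0]],.008)[:,:2];print(L.round(4),"wing mid",L[:2].mean(0),"dowel mid",L[2:].mean(0),np.linalg.norm(L[0]-L[1]),np.linalg.norm(L[2]-L[3]))
print("ring",cast(w,[[277,210]],.022)[0])
E
```

```text
[[0.3603 0.0287]
 [0.4987 0.0463]
 [0.388  0.0833]
 [0.4561 0.093 ]] wing mid [0.42950435 0.03752011] dowel mid [0.4220479  0.08817089] 0.13947169315281266 0.06876645541880527
ring [0.44689717 0.00262719 0.022     ]
```

```bash
python3 -m creep '{"slide":[[-0.021,0.05,0],[-0.042,0.1,0],[-0.063,0.15,0],[-0.085,0.2,0],[-0.106,0.25,0],[-0.127,0.3,0],[-0.134,0.35,0],[-0.14,0.4,0],[-0.147,0.45,0],[-0.154,0.5,0],[-0.16,0.55,0],[-0.167,0.6,0],[-0.174,0.65,0],[-0.18,0.7,0],[-0.187,0.75,0],[-0.193,0.8,0],[-0.2,0.85,0],[-0.206,0.9,0]],"twist":[[0,0,0],[0,0,0],[0,0,0],[0,0,0],[0,0,0],[0,0,0],[0,0,0],[0,0,0],[0,0,0],[0,0,0],[0,0,0],[0,0,0],[0,0,0],[0,0,0],[0,0,0],[0,0,0],[0,0,0],[0,0,0]],"fingers":[-0.4,-0.4,-0.4,-0.4,-0.4,-0.4,-0.4,-0.4,-0.4,-0.4,-0.4,-0.4,-0.4,-0.4,-0.4,-0.4,-0.4,-0.4]}'
python3 - <<'E'
from h import *
w=optics.get_image("wrist");s=telemetry.get_state();print(s["position"],s["ee_rot"],s["contact_force"])
cv2.imwrite("pics/wr4.png",w["img"])
E
```

```text
clock: 6.7
position: [0.4191, 0.106, 0.0116]
ee_rot: [0.0, 0.659, 0.752, 0.0]
contact_force: [0.4, -1.1, -1.5]
width: 0.0258
[0.41897263 0.1067784  0.01156424] [-2.17147252e-04  6.58579800e-01  7.52510837e-01  1.99869410e-04] [ 0.25537113 -0.3517236  -0.10954789]
```

View pics/wr4.png

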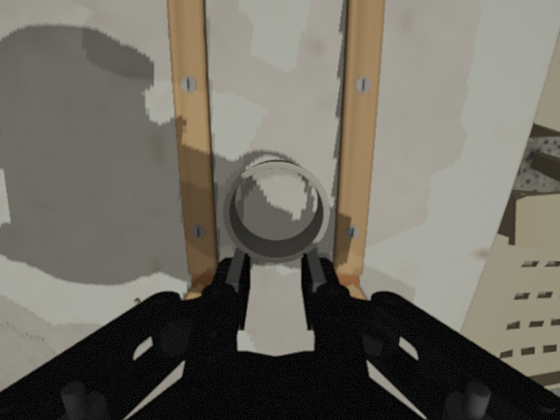

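```bash
python3 -m creep '{"slide":[[-0.006,0.05,0],[-0.013,0.1,0],[-0.02,0.15,0],[-0.026,0.2,0],[-0.033,0.25,0],[-0.04,0.3,0],[-0.046,0.35,0],[-0.053,0.4,0],[-0.06,0.45,0],[-0.066,0.5,0],[-0.073,0.55,0],[-0.079,0.6,0],[-0.085,0.64,0],[-0.089,0.67,0],[-0.092,0.69,0],[-0.092,0.69,0],[-0.08,0.6,0],[-0.075,0.56,0.1],[-0.075,0.56,0.4],[-0.075,0.56,0.6]],"twist":[[0,0,0],[0,0,0],[0,0,0],[0,0,0],[0,0,0],[0,0,0],[0,0,0],[0,0,0],[0,0,0],[0,0,0],[0,0,0],[0,0,0],[0,0,0],[0,0,0],[0,0,0],[0,0,0],[0,0,0],[0,0,0],[0,0,0],[0,0,0]],"fingers":[-0.4,-0.4,-0.4,-0.4,-0.4,-0.4,-0.4,-0.4,-0.4,-0.4,-0.4,-0.4,-0.4,-0.4,-0.4,-0.4,-0.4,-0.4,-0.4,-0.4]}'
python3 - <<'E'
from h import *
w=optics.get_image("wrist");s=telemetry.get_state();print(s["position"],s["ee_rot"],s["contact_force"])
cv2.imwrite("pics/wr5.png",w["img"])
E
```

```text
clock: 8.75
position: [0.4084, 0.1881, 0.1032]
ee_rot: [0.0, 0.659, 0.752, 0.0]
contact_force: [0.8, 0.3, 0.2]
width: 0.0257
[0.41150935 0.18918241 0.10730603] [0.0027897  0.65895578 0.75216633 0.0039137 ] [1.21537342 1.37958427 3.24647   ]
```

View pics/wr5.png

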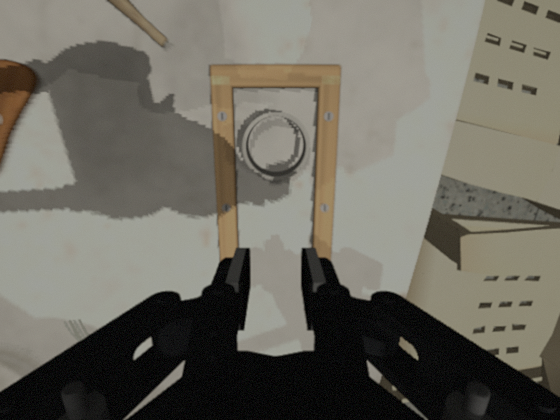

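```bash
python3 -m creep '{"slide":[[0.05,-0.33,0],[0.1,-0.66,0],[0.15,-0.98,0]],"twist":[[0,0,0],[0,0,0],[0,0,0]],"fingers":[-0.4,-0.4,-0.4]}'
python3 -m creep '{"slide":[[0.05,-0.33,0],[0.1,-0.66,0],[0.15,-0.98,0]],"twist":[[0,0,0],[0,0,0],[0,0,0]],"fingers":[-0.4,-0.4,-0.4]}'
python3 -m creep '{"slide":[[0.05,-0.33,0],[0.1,-0.66,0],[0.15,-0.97,0],[0.15,-0.97,-0.3],[0.15,-0.97,-0.3]],"twist":[[0,0,0],[0,0,0],[0,0,0],[0,0,0],[0,0,0]],"fingers":[-0.4,-0.4,-0.4,-0.4,-0.4]}'
python3 - <<'E'
from h import *
w=optics.get_image("wrist");s=telemetry.get_state();print(s["position"],s["ee_rot"],s["contact_force"])
cv2.imwrite("pics/wr6.png",w["img"])
np.save("T.npy",w["world_from_camera"])
E
```

```text
clock: 9.1
position: [0.4302, 0.0402, 0.1017]
ee_rot: [0.0, 0.658, 0.753, 0.0]
contact_force: [1.2, -0.3, 0.5]
width: 0.0258
clock: 9.4
position: [0.4522, -0.1076, 0.1015]
ee_rot: [0.0, 0.659, 0.752, -0.0]
contact_force: [1.5, 0.7, 0.2]
width: 0.0256
clock: 9.9
position: [0.4712, -0.2502, 0.0522]
ee_rot: [-0.005, 0.66, 0.751, -0.001]
contact_force: [-2.0, 0.4, -0.0]
width: 0.0257
[ 0.47218299 -0.24969072  0.05408584] [-3.90586094e-03  6.59454073e-01  7.51734583e-01 -4.32171423e-04] [-1.25943785  0.67041043  0.33911618]
```

View pics/wr6.png

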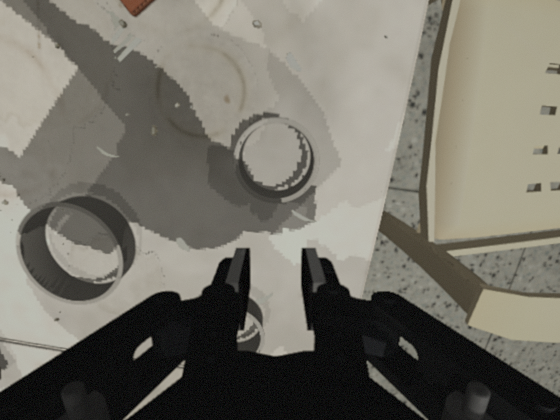

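```bash
python3 - <<'E'
from h import *
w=optics.get_image("wrist");s=telemetry.get_state();print(s["position"],s["ee_rot"])
for uv in([275.5,158],[275,200]):print(cast(w,[uv],.022)[0].round(4))
E
```

```text
[ 0.47370592 -0.24984438  0.05570749] [-1.92509235e-03  6.59041931e-01  7.52103714e-01 -1.77822030e-04]
[ 0.4658 -0.2     0.022 ]
[ 0.4687 -0.2244  0.022 ]
```

```bash
python3 -m creep '{"slide":[[0,0,-0.15],[0,0,-0.3],[0,0,-0.3],[-0.007,0.05,-0.3],[-0.013,0.09,-0.3],[-0.015,0.113,-0.3],[-0.025,0.17,-0.3],[-0.035,0.23,-0.3],[-0.045,0.29,-0.3],[-0.055,0.35,-0.3],[-0.065,0.41,-0.3],[-0.076,0.47,-0.3],[-0.086,0.53,-0.3],[-0.096,0.59,-0.3],[-0.106,0.65,-0.3],[-0.117,0.71,-0.3],[-0.127,0.77,-0.3],[-0.137,0.83,-0.3],[-0.147,0.89,-0.3],[-0.157,0.95,-0.3]],"twist":[[0,0,0],[0,0,0],[0,0,0],[0,0,0],[0,0,0],[0,0,0],[0,0,0],[0,0,0],[0,0,0],[0,0,0],[0,0,0],[0,0,0],[0,0,0],[0,0,0],[0,0,0],[0,0,0],[0,0,0],[0,0,0],[0,0,0],[0,0,0]],"fingers":[-0.4,-0.4,-0.4,-0.4,-0.4,-0.4,-0.4,-0.4,-0.4,-0.4,-0.4,-0.4,-0.4,-0.4,-0.4,-0.4,-0.4,-0.4,-0.4,-0.4]}'
python3 - <<'E'
from h import *
w=optics.get_image("wrist");s=telemetry.get_state();print(s["position"],s["ee_rot"],s["contact_force"])
cv2.imwrite("pics/wr7.png",w["img"])
E
```

```text
clock: 12.0
position: [0.4518, -0.1068, 0.0116]
ee_rot: [0.0, 0.659, 0.752, 0.0]
contact_force: [0.6, -0.5, 1.0]
width: 0.0256
[ 0.45091728 -0.10555018  0.01147386] [-8.84730136e-04  6.58552512e-01  7.52534253e-01  6.60953788e-05] [ 0.20528894  1.24666348 -0.42957064]
```

View pics/wr7.png

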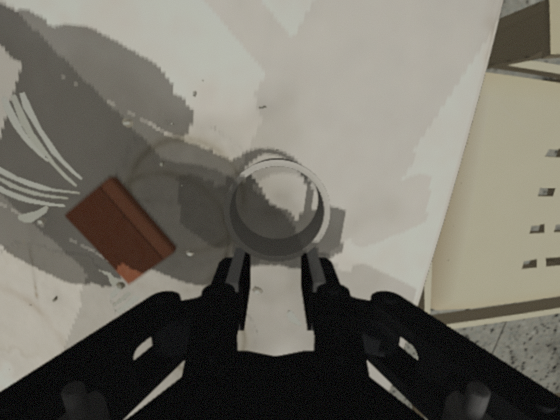

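```bash
python3 -m creep '{"slide":[[-0.009,0.05,0],[-0.017,0.1,0],[-0.026,0.15,0],[-0.034,0.2,0],[-0.043,0.25,0],[-0.052,0.3,0],[-0.06,0.35,0],[-0.069,0.4,0],[-0.078,0.45,0],[-0.086,0.5,0],[-0.095,0.55,0],[-0.103,0.6,0],[-0.112,0.65,0],[-0.121,0.7,0],[-0.128,0.75,0],[-0.135,0.8,0],[-0.141,0.85,0],[-0.148,0.9,0],[-0.154,0.95,0]],"twist":[[0,0,0],[0,0,0],[0,0,0],[0,0,0],[0,0,0],[0,0,0],[0,0,0],[0,0,0],[0,0,0],[0,0,0],[0,0,0],[0,0,0],[0,0,0],[0,0,0],[0,0,0],[0,0,0],[0,0,0],[0,0,0],[0,0,0]],"fingers":[-0.4,-0.4,-0.4,-0.4,-0.4,-0.4,-0.4,-0.4,-0.4,-0.4,-0.4,-0.4,-0.4,-0.4,-0.4,-0.4,-0.4,-0.4,-0.4]}'
python3 - <<'E'
from h import *
w=optics.get_image("wrist");s=telemetry.get_state();print(s["position"],s["ee_rot"],s["contact_force"])
cv2.imwrite("pics/wr8.png",w["img"])
E
```

```text
clock: 13.95
position: [0.4288, 0.0355, 0.0116]
ee_rot: [0.0, 0.659, 0.752, 0.0]
contact_force: [1.0, -0.2, -0.3]
width: 0.0258
[0.42840226 0.03631525 0.01154898] [-3.34741599e-04  6.58563644e-01  7.52524951e-01  1.13969187e-04] [-0.3717439   0.12765326 -0.10765567]
```

View pics/wr8.png

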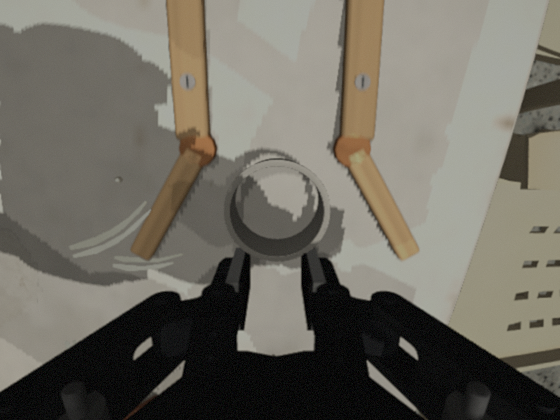

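```bash
python3 -m creep '{"slide":[[-0.006,0.05,0],[-0.013,0.1,0],[-0.02,0.15,0],[-0.026,0.2,0],[-0.033,0.25,0],[-0.04,0.3,0],[-0.046,0.35,0],[-0.053,0.4,0],[-0.06,0.45,0],[-0.066,0.5,0],[-0.073,0.55,0],[-0.079,0.6,0],[-0.086,0.65,0],[-0.093,0.7,0],[-0.099,0.75,0],[-0.103,0.78,0],[-0.106,0.8,0],[-0.106,0.8,0]],"twist":[[0,0,0],[0,0,0],[0,0,0],[0,0,0],[0,0,0],[0,0,0],[0,0,0],[0,0,0],[0,0,0],[0,0,0],[0,0,0],[0,0,0],[0,0,0],[0,0,0],[0,0,0],[0,0,0],[0,0,0],[0,0,0]],"fingers":[-0.4,-0.4,-0.4,-0.4,-0.4,-0.4,-0.4,-0.4,-0.4,-0.4,-0.4,-0.4,-0.4,-0.4,-0.4,-0.4,-0.4,-0.4]}'
python3 -m creep '{"slide":[[0.013,-0.1,0],[0.02,-0.15,0.1],[0.02,-0.15,0.4],[0.02,-0.15,0.6],[0.02,-0.15,0.6]],"twist":[[0,0,0],[0,0,0],[0,0,0],[0,0,0],[0,0,0]],"fingers":[-0.4,-0.4,-0.4,-0.4,-0.4]}'
python3 - <<'E'
from h import *
w=optics.get_image("wrist");s=telemetry.get_state();print(s["position"],s["ee_rot"],s["contact_force"])
cv2.imwrite("pics/wr9.png",w["img"])
E
```

```text
clock: 15.8
position: [0.4129, 0.1553, 0.0116]
ee_rot: [0.0, 0.658, 0.753, 0.0]
contact_force: [-0.3, -0.2, -0.3]
width: 0.0257
clock: 16.3
position: [0.4193, 0.1326, 0.1053]
ee_rot: [0.003, 0.659, 0.752, 0.004]
contact_force: [1.0, 0.6, -0.8]
width: 0.0252
[0.41760245 0.13239886 0.10337195] [0.0017248  0.65882816 0.75228894 0.00195833] [-0.53771742  1.38469888 -0.25403194]
```

View pics/wr9.png

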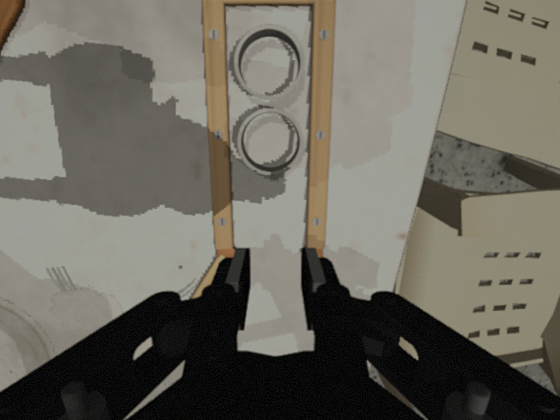

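```bash
for i in 1; do :; done
python3 -m creep '{"slide":[[0.036,-0.33,0],[0.055,-0.66,0],[0.08,-0.97,0]],"twist":[[0,0,0],[0,0,0],[0,0,0]],"fingers":[-0.4,-0.4,-0.4]}'
python3 -m creep '{"slide":[[0.036,-0.33,0],[0.055,-0.66,0],[0.08,-0.97,0]],"twist":[[0,0,0],[0,0,0],[0,0,0]],"fingers":[-0.4,-0.4,-0.4]}'
python3 -m creep '{"slide":[[0.036,-0.33,0],[0.055,-0.66,0],[0.08,-0.97,0]],"twist":[[0,0,0],[0,0,0],[0,0,0]],"fingers":[-0.4,-0.4,-0.4]}'
python3 -m creep '{"slide":[[0.04,-0.3,0],[0.047,-0.475,0],[0.047,-0.475,-0.2],[0.047,-0.475,-0.3],[0.047,-0.475,-0.3],[0.047,-0.475,-0.3]],"twist":[[0,0,0],[0,0,0],[0,0,0],[0,0,0],[0,0,0],[0,0,0]],"fingers":[-0.4,-0.4,-0.4,-0.4,-0.4,-0.4]}'
python3 - <<'E'
from h import *
w=optics.get_image("wrist");s=telemetry.get_state();print(s["position"],s["ee_rot"],s["contact_force"])
cv2.imwrite("pics/wr10.png",w["img"])
E
```

```text
clock: 16.65
position: [0.4266, -0.0142, 0.1003]
ee_rot: [-0.001, 0.658, 0.753, -0.001]
contact_force: [0.9, 0.9, -0.5]
width: 0.0253
clock: 16.95
position: [0.4386, -0.1603, 0.1001]
ee_rot: [-0.001, 0.659, 0.752, -0.0]
contact_force: [1.8, -0.0, 0.1]
width: 0.0253
clock: 17.25
position: [0.4507, -0.3058, 0.0997]
ee_rot: [-0.002, 0.659, 0.752, 0.0]
contact_force: [1.0, 1.1, 0.5]
width: 0.0256
clock: 17.85
position: [0.4583, -0.3748, 0.0554]
ee_rot: [-0.001, 0.659, 0.752, 0.0]
contact_force: [-0.1, 0.2, 0.4]
width: 0.0258
[ 0.45897083 -0.37523002  0.05631446] [-2.41347724e-04  6.58591138e-01  7.52500933e-01  3.50337554e-05] [-0.72421139 -0.67037168  0.61713809]
```

View pics/wr10.png

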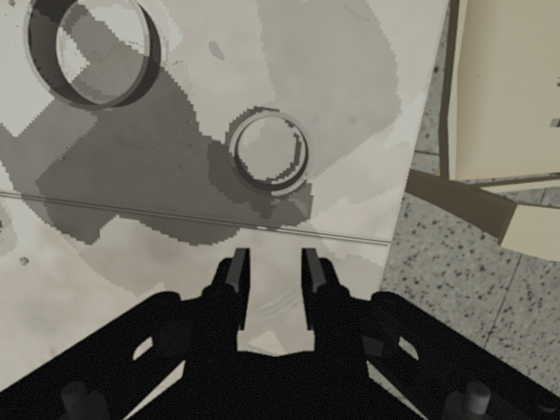

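```bash
python3 -m creep '{"slide":[[-0.017,0,-0.15],[-0.017,0,-0.3],[-0.017,0,-0.3],[-0.024,0.05,-0.3],[-0.03,0.09,-0.3],[-0.037,0.13,-0.3],[-0.037,0.18,-0.3],[-0.037,0.24,-0.3],[-0.037,0.3,-0.3],[-0.037,0.36,-0.3],[-0.037,0.42,-0.3],[-0.037,0.48,-0.3],[-0.037,0.54,-0.3],[-0.037,0.6,-0.3],[-0.037,0.66,-0.3],[-0.037,0.72,-0.3],[-0.037,0.78,-0.3],[-0.037,0.84,-0.3],[-0.037,0.9,-0.3],[-0.037,0.95,-0.3]],"twist":[[0,0,0],[0,0,0],[0,0,0],[0,0,0],[0,0,0],[0,0,0],[0,0,0],[0,0,0],[0,0,0],[0,0,0],[0,0,0],[0,0,0],[0,0,0],[0,0,0],[0,0,0],[0,0,0],[0,0,0],[0,0,0],[0,0,0],[0,0,0]],"fingers":[-0.4,-0.4,-0.4,-0.4,-0.4,-0.4,-0.4,-0.4,-0.4,-0.4,-0.4,-0.4,-0.4,-0.4,-0.4,-0.4,-0.4,-0.4,-0.4,-0.4]}'
python3 - <<'E'
from h import *
w=optics.get_image("wrist");s=telemetry.get_state();print(s["position"],s["ee_rot"],s["contact_force"])
cv2.imwrite("pics/wr11.png",w["img"])
E
```

```text
clock: 19.9
position: [0.4534, -0.2319, 0.0116]
ee_rot: [-0.0, 0.659, 0.753, 0.0]
contact_force: [-0.0, 1.2, 0.2]
width: 0.0256
[ 0.45294226 -0.23082871  0.01146986] [-7.65310841e-04  6.58482071e-01  7.52595990e-01  2.27905293e-04] [-0.28927503  0.80011318  1.05125154]
```

View pics/wr11.png

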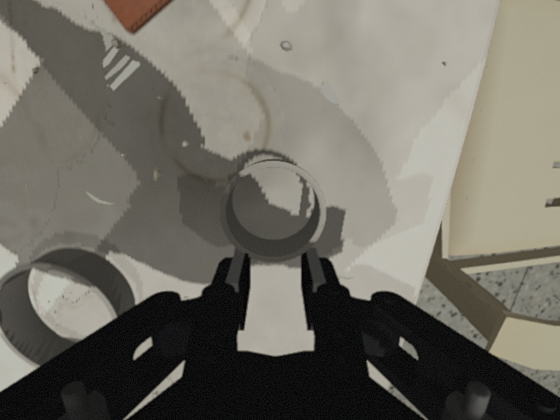

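```bash
python3 -m creep '{"slide":[[0,0.05,0],[0,0.1,0],[0,0.15,0],[0,0.2,0],[0,0.25,0],[0,0.3,0],[0,0.35,0],[0,0.4,0],[0,0.45,0],[0,0.5,0],[0,0.55,0],[0,0.6,0],[0,0.65,0],[-0.005,0.7,0],[-0.012,0.75,0],[-0.02,0.8,0],[-0.027,0.85,0],[-0.035,0.9,0],[-0.042,0.95,0]],"twist":[[0,0,0],[0,0,0],[0,0,0],[0,0,0],[0,0,0],[0,0,0],[0,0,0],[0,0,0],[0,0,0],[0,0,0],[0,0,0],[0,0,0],[0,0,0],[0,0,0],[0,0,0],[0,0,0],[0,0,0],[0,0,0],[0,0,0]],"fingers":[-0.4,-0.4,-0.4,-0.4,-0.4,-0.4,-0.4,-0.4,-0.4,-0.4,-0.4,-0.4,-0.4,-0.4,-0.4,-0.4,-0.4,-0.4,-0.4]}'
python3 - <<'E'
from h import *
w=optics.get_image("wrist");s=telemetry.get_state();print(s["position"],s["ee_rot"],s["contact_force"])
cv2.imwrite("pics/wr12.png",w["img"])
E
```

```text
clock: 21.85
position: [0.447, -0.0897, 0.0116]
ee_rot: [0.0, 0.659, 0.752, 0.0]
contact_force: [0.7, -0.3, -0.1]
width: 0.0252
[ 0.44634085 -0.08869047  0.01151353] [-6.68327972e-04  6.58562419e-01  7.52525808e-01  5.07113686e-05] [-0.60130081  0.89098225 -0.56736936]
```

View pics/wr12.png

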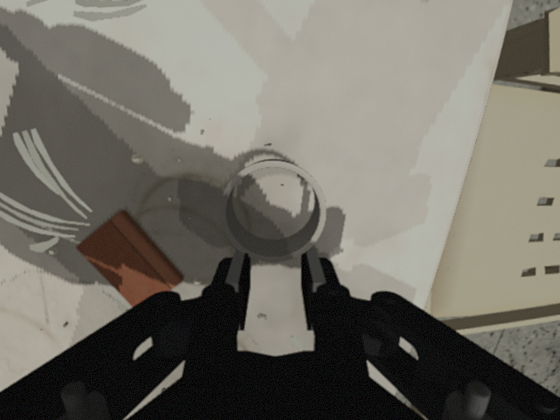

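```bash
python3 -m creep '{"slide":[[-0.008,0.05,0],[-0.015,0.1,0],[-0.023,0.15,0],[-0.031,0.2,0],[-0.038,0.25,0],[-0.046,0.3,0],[-0.054,0.35,0],[-0.061,0.4,0],[-0.069,0.45,0],[-0.077,0.5,0],[-0.084,0.55,0],[-0.092,0.6,0],[-0.099,0.65,0],[-0.105,0.7,0],[-0.112,0.75,0],[-0.118,0.8,0],[-0.125,0.85,0],[-0.131,0.9,0]],"twist":[[0,0,0],[0,0,0],[0,0,0],[0,0,0],[0,0,0],[0,0,0],[0,0,0],[0,0,0],[0,0,0],[0,0,0],[0,0,0],[0,0,0],[0,0,0],[0,0,0],[0,0,0],[0,0,0],[0,0,0],[0,0,0]],"fingers":[-0.4,-0.4,-0.4,-0.4,-0.4,-0.4,-0.4,-0.4,-0.4,-0.4,-0.4,-0.4,-0.4,-0.4,-0.4,-0.4,-0.4,-0.4]}'
python3 - <<'E'
from h import *
w=optics.get_image("wrist");s=telemetry.get_state();print(s["position"],s["ee_rot"],s["contact_force"])
cv2.imwrite("pics/wr13.png",w["img"])
E
```

```text
clock: 23.7
position: [0.4274, 0.0453, 0.0116]
ee_rot: [0.0, 0.659, 0.752, 0.0]
contact_force: [0.6, 0.7, 0.1]
width: 0.0255
[0.42704737 0.04605299 0.01156583] [-3.21896164e-04  6.58574464e-01  7.52515488e-01  1.09359141e-04] [-0.04083449  0.875187    0.20510231]
```

View pics/wr13.png

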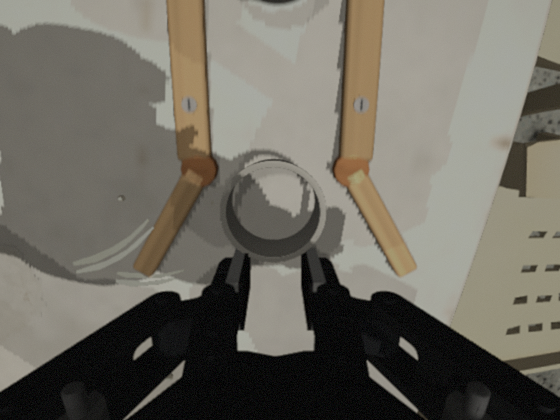

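```bash
python3 -m creep '{"slide":[[-0.006,0.05,0],[-0.013,0.1,0],[-0.02,0.15,0],[-0.026,0.2,0],[-0.033,0.25,0],[-0.039,0.3,0],[-0.044,0.34,0],[-0.048,0.365,0],[-0.05,0.38,0],[-0.05,0.38,0],[-0.037,0.28,0],[-0.03,0.23,0.1],[-0.03,0.23,0.4],[-0.03,0.23,0.6],[-0.03,0.23,0.6]],"twist":[[0,0,0],[0,0,0],[0,0,0],[0,0,0],[0,0,0],[0,0,0],[0,0,0],[0,0,0],[0,0,0],[0,0,0],[0,0,0],[0,0,0],[0,0,0],[0,0,0],[0,0,0]],"fingers":[-0.4,-0.4,-0.4,-0.4,-0.4,-0.4,-0.4,-0.4,-0.4,-0.4,-0.4,-0.4,-0.4,-0.4,-0.4]}'
python3 - <<'E'
from h import *
w=optics.get_image("wrist");s=telemetry.get_state();print(s["position"],s["ee_rot"],s["contact_force"])
cv2.imwrite("pics/wr14.png",w["img"])
E
```

```text
clock: 25.25
position: [0.4264, 0.0789, 0.1053]
ee_rot: [0.003, 0.659, 0.752, 0.003]
contact_force: [0.3, 0.8, 1.1]
width: 0.0257
[0.42469332 0.07893856 0.10336499] [0.00196641 0.65883569 0.75228223 0.00176349] [ 0.16415212 -0.05764984  0.3715289 ]
```

View pics/wr14.png

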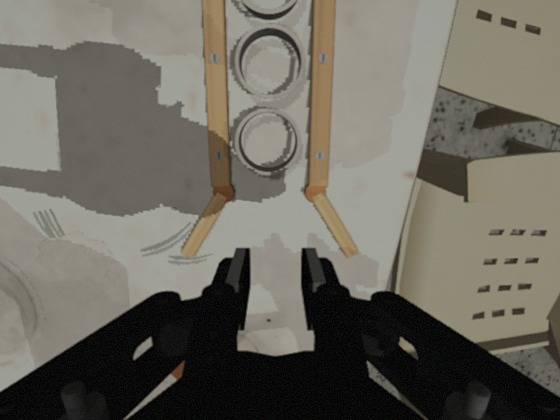

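```bash
python3 -m creep '{"slide":[[-0.2,-0.3,0.2],[-0.5,-0.6,0.4],[-0.9,-0.9,0.6],[-0.9,-0.9,0.6],[-0.9,-0.9,0.6],[-0.9,-0.9,0.6]],"twist":[[0,0,0],[0,0,0],[0,0,0],[0,0,0],[0,0,0],[0,0,0]],"fingers":[-0.4,-0.4,-0.4,-0.4,-0.4,-0.4]}'
python3 - <<'E'
from h import *
d=optics.get_image("top");s=optics.get_image("scene")
cv2.imwrite("pics/top15.png",cv2.resize(d["img"][170:280,120:460],None,fx=2.3,fy=2.3,interpolation=cv2.INTER_CUBIC));cv2.imwrite("pics/sc15.png",s["img"])
E
```

```text
clock: 25.9
position: [0.2866, -0.0566, 0.1912]
ee_rot: [-0.0, 0.66, 0.751, -0.0]
contact_force: [0.5, 0.9, -0.6]
width: 0.0255
```

View pics/top15.png

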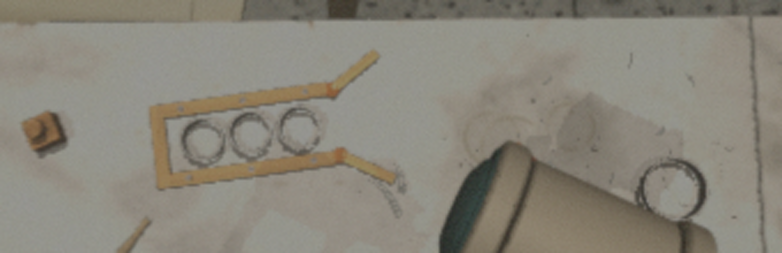

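View pics/sc15.png

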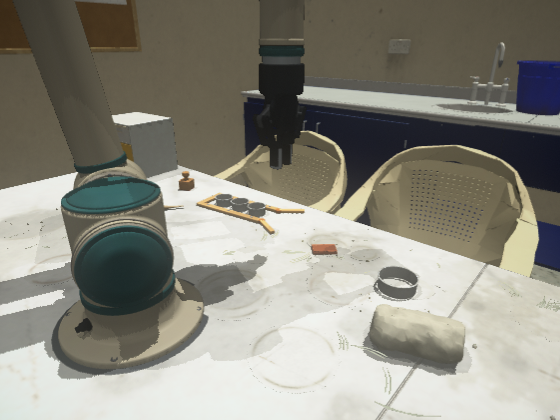

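```bash
python3 - <<'E'
from rig import telemetry, order
s=telemetry.get_state();print(s["clock"],abs(s["qd"]).max());print(order.sign_off())
E
```

```text
26.0 0.02821869396897598
the job is handed in; nothing more can be done
None
```

All three small cutters are in the slot, and I handed the job in at 26 s on the robot's clock. I pushed them in one at a time, nearest the gate first. The partly open fingertips cradled each ring from behind, 11–12 mm above the table. Nothing was gripped or lifted, and the force readings I took stayed at about 3 N or less.

**Cutters:** The last top and scene pictures show all three standing upright in a row inside the slot, with nothing touching them. They stand about 152, 97 and 42 mm past the gate, so the last one clears the 30 mm mark by about 12 mm. The first stopped roughly 12 mm short of the end stop. The first two distances come from the arm's position; the third is also supported by a rough pixel estimate from the top picture.

**Bystanders:** The tile and the big cutter are where they were in the earlier scene picture. The stamp looks unmoved in the final top picture. I judged all three by eye and did not re-measure them.

**Disagreement:** My first positions from the top camera were 5 to 9 mm off across the table, because the mask took in the cutters' shadows. The wrist camera showed this before I touched the first cutter, and I used its positions from then on.

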